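Let off the ratchet clamp and put the stamp away

TASK

The clay stamp is held tight in the ratchet clamp. Push the pawl's tail gently down until it just comes up against its rubber stop, and hold it there while the sprung jaw creeps all the way back; do not force the pawl against the stop, and leave the stamp standing in the clamp until the jaw is fully open. Then lift the stamp out and stand it upright, fully down, in the empty hole of the wooden stand, leaving the other stamp and the things around where they are.

Things in the scene. Friction and masses are not known exactly. Their poses are not given: they have to be found in the camera images.
- clamp: grey steel ratchet clamp fixed to the table, bed 74x236x12. Origin at table height; y runs along the jaws from the pawl's tail to the fixed jaw, z up, -x is the side with the ratchet wheel (52 across) and pawl (plane x=-25). Fixed jaw: inner face y=+79, 28 wide, top 42 above the table. Gear housing x -14..18, y -72..0, 78 high. All mm.
- jaw (a joint): sliding jaw (28 mm wide, top 43 mm above the table), travel in m along the clamp's -y: 0 clamped on the stamp, 0.022 fully back. A damped spring draws it back in about 3 to 4 s while the pawl's nose is held clear of the wheel. A tooth is 6.3 mm of jaw travel: a pawl let go early drops in and stops the jaw there; press again to go on.
- pawl: 10 mm wide sprung steel rocker. Origin at its pivot (clamp x=-25, y=-62, 69 mm above the table); nose towards the clamp's +y in the wheel's teeth, tail towards -y. Pushing the tail down lifts the nose: clear after 6 to 7 mm at 3 to 7 N; from about 8 mm a stiff rubber stop adds about 6 N per mm. Holding with 8 to 11 N keeps it clear; more than 15 N bends it.
- pawl_tail (a point): on the pawl's tail, 53 mm from the pivot, at the top of its steel boss, 74 mm above the table at rest, on the axis of the brass thumb screw standing in it. Press straight down on the screw's flat round head (22 mm across). How far the screw stands out differs and is not measured: its head's top is 13 to 33 mm above this point.
- nest (a point): point on the top of the clamp's bed, 12 mm above the table, where the stamp stands between the jaws (clamp x = 0, y = +65 mm).
- stamp: the terracotta-coloured clay stamp, a waisted cylinder 28 mm across and 47 mm tall, 24 to 45 g, standing upright between the jaws. Origin at the centre of its underside, z up. The jaws hold it along the clamp's y, so its sides along the clamp's x are free to grasp; its top is 59 mm above the table.
- stand: wooden stand fixed to the table, 56 x 104 x 30 mm (x, y, z), origin at the centre of its underside, with two round holes 35 mm across and 18 mm deep, side by side along y.
- stand_hole0 (a point): centre of the empty hole's mouth, on the stand's top face 30 mm above the table; the hole's floor is 18 mm below it.
- other_stamp: another stamp of the same shape and size, off-white, standing in the stand's second hole, 50 mm from the empty one. Origin at the centre of its underside. Bystander.
- brayer: loose hand roller with a wooden handle, 77 x 160 x 29 mm, origin under its centre. Bystander.
- ribbon_tool: loose double-ended loop tool with a round alloy handle, 9 x 176 x 7 mm, origin under its middle. Bystander.

How it is judged:
By the outcome, as a careful person would: the job done as asked, in the order asked, and still so for the second after the job is handed in, with the robot touching nothing.
It also fails if it takes over 64 s, if anything falls off the work surface, if the arm or the gripper's body presses on something with over 40 N, if the wrist force passes 120 N, or if a joint passes its speed limit or range.

ROBOT

A 6-joint arm with a two-finger parallel gripper is mounted at the origin on a cart in front of the work surface, level with it; the furniture and walls round the work are solid. World frame = base frame: x ahead of the robot, y to its left, z up, the work surface at z = 0. Lengths are in m, angles in degrees, forces in N, time in s.
With the tool pointing down it reaches from about 0.3 to 0.75 m from the base axis. Payload 8.5 kg.
Tool frame: the origin (TCP) lies midway between the tips of the shut fingers; the grasp point (between the pads) lies env.tcp_to_grasp behind it (env.tcp_to_grasp is the distance from the TCP to the grasp point, in m); z points along the fingers, y is the line along which they close (so a half turn about z gives the same grasp; the last joint's range is limited). The gripper opens to 85 mm and grips with 20 to 120 N. Pads are 22 mm wide; open, the fingers measure 114 mm over their backs; the gripper's body (76 mm by 85 mm) begins 54 mm behind the grasp point. The pads swing forward as they close: fully open they stand 13 mm farther back than shut.
Start: joints at [54.815, 21.807, 74.336, -0, 83.858, -12.336], TCP at [0.214, 0.507, 0.231] pointing down, gripper open.
Joint ranges: [-178.18, 178.18], [-50.72, 133.34], [12.68, 142.11], [-81.47, 261.47], [9.98, 163.14], [-165.26, 165.26]. Speed limits (degrees/s): [136.94, 136.94, 180, 180, 180, 180].

INTERFACE

Orientations are given as a 3x3 rotation matrix whose columns are the frame's x, y, z axes.
In Python, from rig import observe, optics, job, env gives the robot as it stands. The module is installed in compiled form; this text tells all that it offers.
- The arm moves only by the shell command python3 -m jog 'ROWS' [FORCE]. ROWS is JSON, a list of rows, each a list of 7 numbers: the turn, a rotation vector about the tool's x, y, z in rad, then the shift along the tool's x, y, z in m, then the opening in per cent of the stroke, from 0 (shut) to 100 (fully open). A call has 1 to 10 rows; each row shifts and turns the commanded pose from where the row before left it, along the tool's axes as they then stand; what a row does not reach is not made up. A row lasts 1/8 s, in which the tool goes at most 62.5 mm and 10.7 degrees, less where a joint would pass 70% of its speed; a pose out of reach is approached as far as the arm can. A call is refused whole if a number of a shift passes 0.0625 or a number of a turn 0.188, either way. A call with a gripper value outside its range is refused whole. The fingers move at their own pace and stop on an object; FORCE is the grip in N (left out, the last holds). Time passes only in rows, so rows that do not move let the fingers close. It gives the time, the measured TCP pose, the force, the opening and the grip force at its end, in the units of the state.
- observe(): the state, without advancing time (a new reading comes with each control period).
- optics.get_image(name): name is "scene" or "top" or "wrist"; returns a dict with "pixels" (480x640x3 uint8, red, green, blue), "mtx" (3x3 intrinsics, pixels), "rvec" (rotation vector, rad) and "tvec" (3), from world to camera coordinates, as OpenCV has them. Camera axes: x right, y down, z forward; pixel columns grow to the right and rows downward; lengths in m; the calibration is good to about 2 mm. A picture is of the moment at which its call begins. There is no depth.
- job.close_job(): hands the job in; it is judged then, once.
The state is a dict: "time_s": time; "q": joint angles; "qvel": joint speeds; "joint_efforts": joint torques, N m; "position": TCP position; "tool_rot": TCP orientation; "ft_force": force on the tool from outside, world axes, zero at the start; "wrist_torque": the same for the moment, N m; "grip_width": finger opening in m; "gripper_force": force on a finger pad.
Only numpy, scipy, OpenCV 4.12 (cv2) and the standard library are available. Lean on these libraries where they do the work, as an engineer would, in place of code of your own. Each camera call takes 0.05 s, during which the arm holds its last target. There are 200 camera calls.

## Working session

There is one attempt and no reset: what is moved stays moved. The work goes in short steps, Python scripts to look and compute and a shell command to move; the robot and the scene stay as the last step left them, time stands still between calls to the robot, and variables do not carry over. Pictures are saved under pics/ and viewed, at most 10 in all, crops included, and the job is handed in when it is done.

```bash
mkdir -p pics; ls; python3 - <<'E'
from rig import observe, optics, job, env
import cv2,numpy as np
s=observe();print(s['time_s'],s['position'],np.round(s['tool_rot'],3),s['ft_force'],s['grip_width'],env.tcp_to_grasp)
for n in ['scene','top']:
    d=optics.get_image(n);cv2.imwrite(f'pics/{n}0.png',d['pixels'][:,:,::-1]);np.savez(f'pics/{n}0.npz',**d)
    R=cv2.Rodrigues(np.array(d['rvec']))[0];print(n,-R.T@np.array(d['tvec']).ravel(),R.round(2).tolist())
E
```

```text
pics
0.0 [0.21341427 0.50658733 0.23070477] [[-0.922  0.388 -0.001]
 [ 0.388  0.922 -0.001]
 [ 0.    -0.001 -1.   ]] [-0.02837559 -0.21907016  0.42508401] 0.08555616464716694 0.0187
scene [ 0.17630995 -0.59065005  0.64071953] [[0.91, -0.41, 0.01], [-0.21, -0.5, -0.84], [0.35, 0.76, -0.55]]
top [0.33880362 0.1681482  1.17363414] [[0.02, -1.0, 0.01], [-0.99, -0.02, -0.16], [0.16, -0.0, -0.99]]
```

View pics/scene0.png

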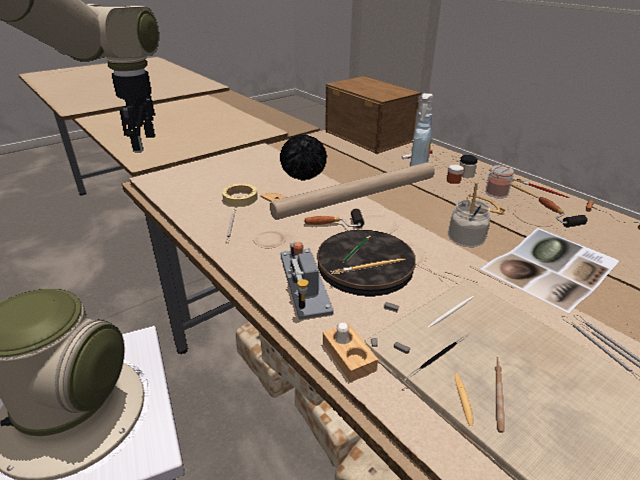

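View pics/top0.png

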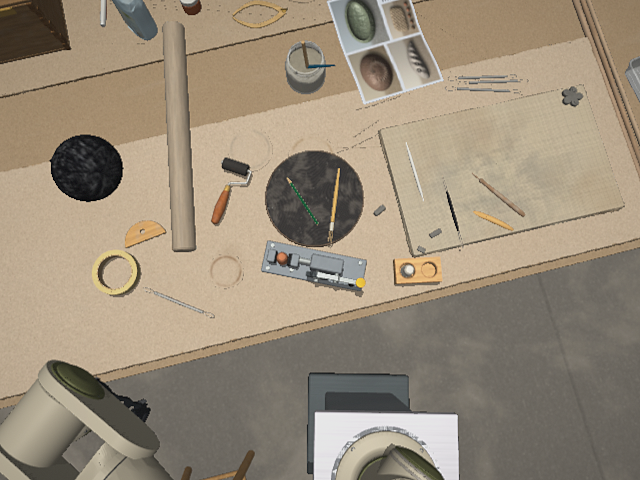

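The scene shows the clamp with the screw head at (302,286), terracotta stamp at (297,247) and stand at (350,350). The top view shows the stamp at (282,258), brass head at (360,283) and empty hole at (429,269). I'll measure those next.

```bash
cat > h.py <<'E'
import cv2,numpy as np
def ray(d,u,v):
    R=cv2.Rodrigues(np.array(d['rvec'],float))[0];t=np.array(d['tvec'],float).ravel()
    p=cv2.undistortPoints(np.array([[[u,v]]],float),np.array(d['mtx'],float),None)[0,0]
    r=R.T@np.array([p[0],p[1],1]);return -R.T@t,r/np.linalg.norm(r)
def onz(d,u,v,z):
    c,r=ray(d,u,v);return c+r*(z-c[2])/r[2]
def two(d1,p1,d2,p2):
    c1,r1=ray(d1,*p1);c2,r2=ray(d2,*p2)
    k=np.linalg.lstsq(np.c_[r1,-r2],c2-c1,rcond=None)[0]
    a,b=c1+k[0]*r1,c2+k[1]*r2;return (a+b)/2,np.linalg.norm(a-b)
def blobs(d,lo,hi,box,mn=8):
    x0,y0,x1,y1=box;hsv=cv2.cvtColor(np.ascontiguousarray(d['pixels'][y0:y1,x0:x1]),cv2.COLOR_RGB2HSV)
    m=cv2.inRange(hsv,lo,hi);n,l,st,c=cv2.connectedComponentsWithStats(m)
    return [(st[i].tolist(),(c[i]+[x0,y0]).round(1).tolist()) for i in range(1,n) if st[i,4]>=mn],m
E
python3 - <<'E'
from h import *
S=dict(np.load('pics/scene0.npz'));T=dict(np.load('pics/top0.npz'))
for n,d,b in [('S',S,(270,230,390,385)),('T',T,(255,230,450,300))]:
    print(n,'brass',blobs(d,(22,150,90),(34,255,255),b)[0]);print(n,'terra',blobs(d,(3,120,60),(12,255,255),b)[0]);print(n,'wood',blobs(d,(12,130,110),(21,255,255),b,40)[0])
a=cv2.resize(S['pixels'][230:385,270:390],None,fx=3.8,fy=3.8,interpolation=cv2.INTER_CUBIC)
cv2.imwrite('pics/cs.png',a[:,:,::-1])
a=cv2.resize(T['pixels'][230:300,255:450],None,fx=4,fy=4,interpolation=cv2.INTER_CUBIC)
cv2.imwrite('pics/ct.png',a[:,:,::-1])
E
```

```text
S brass []
S terra [([23, 13, 10, 11, 87], [297.5, 247.9])]
S wood [([82, 32, 38, 8, 58], [369.1, 265.4]), ([27, 49, 12, 7, 62], [302.5, 282.3])]
T brass [([101, 48, 9, 9, 64], [360.0, 282.2])]
T terra [([21, 23, 12, 11, 102], [281.5, 258.0])]
T wood []
```

View pics/cs.png

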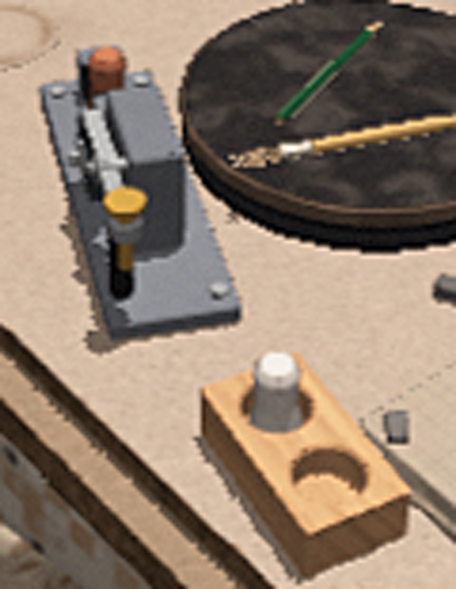

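View pics/ct.png

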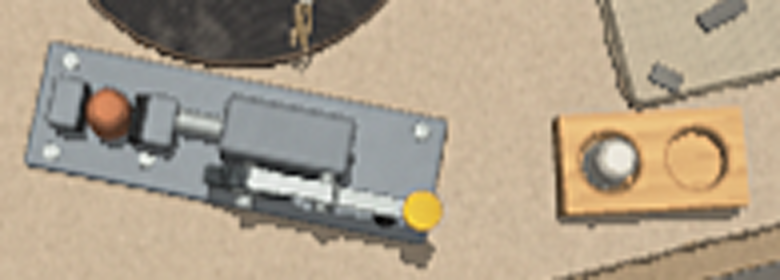

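The crops show the brass head at crop-scene (125,202) and crop-top (423,210). The bed corners in crop-top are (52,42), (27,163), (446,118) and (425,240), and the hole is at (697,158).

```bash
python3 - <<'E'
from h import *
S=dict(np.load('pics/scene0.npz'));T=dict(np.load('pics/top0.npz'))
f=lambda x,y:(x/4+255-.375,y/4+230-.375); g=lambda x,y:(x/3.8+270-.37,y/3.8+230-.37)
print('head',two(T,(360,282.2),S,g(125,202)))
c=[onz(T,*f(*p),.012) for p in [(52,42),(27,163),(446,118),(425,240)]]
for p in c:print(p.round(4))
ctr=sum(c)/4; y=(c[0]+c[1]-c[2]-c[3]);print('len',np.linalg.norm(y)/2,'wid',np.linalg.norm(c[0]-c[1]),np.linalg.norm(c[2]-c[3]));y/=np.linalg.norm(y)
x=np.array([y[1],-y[0],0]);print('ctr',ctr,'y',y,'x',x,'yaw',np.degrees(np.arctan2(-y[0],y[1])))
st=onz(T,281.5,258,.057);print('stamp top-ish',st)
# tail: clamp x=-25,y=-115 ; stamp at clamp y 65, x 0
o=st-65*.001*y;o[2]=0;print('origin from stamp',o, 'tail',o-.025*x-.115*y)
for z in (.087,.097,.107):print('head at z',z,onz(T,360,282.2,z))
print('hole',onz(T,*f(697,158),.03),two(T,f(697,158),S,g(330,472)))
print('other',onz(T,*f(614,158),.059))
for p in [(556,116),(745,107),(748,204),(560,216)]:print(onz(T,*f(*p),.03).round(4))
E
```

```text
head (array([0.43025129, 0.06642869, 0.08433591]), np.float64(0.0015090626683901774))
[0.5291 0.2749 0.012 ]
[0.4583 0.2869 0.012 ]
[0.4892 0.046  0.012 ]
[0.4186 0.0578 0.012 ]
len 0.2324358358259353 wid 0.07175740574279671 0.07154325709416194
ctr [0.47378568 0.16641474 0.012     ] y [0.17132485 0.98521459 0.        ] x [ 0.98521459 -0.17132485  0.        ] yaw -9.864857599281613
stamp top-ish [0.48212595 0.23865883 0.057     ]
origin from stamp [0.47098984 0.17461988 0.        ] tail [0.42665711 0.06560332 0.        ]
head at z 0.087 [0.42930293 0.06689597 0.087     ]
head at z 0.097 [0.42847009 0.06782776 0.097     ]
head at z 0.107 [0.42763725 0.06875956 0.107     ]
hole [ 0.46677951 -0.09463836  0.03      ] (array([ 0.46776843, -0.09511859,  0.0294837 ]), np.float64(0.001964532823819504))
other [ 0.46263056 -0.04203217  0.059     ]
[ 0.4892 -0.0147  0.03  ]
[ 0.4965 -0.1225  0.03  ]
[ 0.4412 -0.1231  0.03  ]
[ 0.4324 -0.0166  0.03  ]
```

The head is at about (0.429,0.067), height 0.085–0.095, which agrees with the tail computed from the clamp pose. The hole is at (0.467,-0.095). I'll shut the gripper and travel above the screw.

```bash
python3 -m jog '[[0,0,0,-0.037,-0.0322,0,0],[0,0,0,-0.037,-0.0322,0,0],[0,0,0,-0.037,-0.0322,0,0],[0,0,0,-0.037,-0.0322,0,0],[0,0,0,-0.037,-0.0322,0,0],[0,0,0,-0.037,-0.0322,0,0],[0,0,0,-0.037,-0.0322,0,0],[0,0,0,-0.037,-0.0322,0,0],[0,0,0,-0.037,-0.0322,0,0],[0,0,0,-0.037,-0.0322,0,0]]' 40
python3 -m jog '[[0,0,0.168,0,0,0.01,0],[0,0,0.168,0,0,0.01,0],[0,0,0.168,0,0,0.01,0],[0,0,0.168,0,0,0.01,0],[0,0,0.168,0,0,0.01,0],[0,0,0.168,0,0,0.01,0],[0,0,0.168,0,0,0.01,0],[0,0,0.168,0,0,0.01,0],[0,0,0,0,0,0,0],[0,0,0,0,0,0,0]]'
python3 - <<'E'
from h import *
from rig import observe,optics
s=observe();print(s['time_s'],s['position'],np.round(s['tool_rot'],3),s['q'],s['ft_force'])
d=optics.get_image('wrist');np.savez('pics/w1.npz',**d);cv2.imwrite('pics/w1.png',d['pixels'][:,:,::-1])
b=blobs(d,(20,130,90),(36,255,255),(0,0,640,480),40)[0];print(b)
for st,c in b:print(onz(d,*c,.09))
E
```

```text
time_s: 1.35
position: [0.4299, 0.0648, 0.2312]
tool_rot: [[-0.921, 0.389, -0.0], [0.389, 0.921, 0.0], [0.0, 0.0, -1.0]]
ft_force: [0.1, 0.0, -0.4]
grip_width: -0.0002
gripper_force: 0.0
time_s: 2.6
position: [0.4296, 0.0664, 0.1516]
tool_rot: [[0.168, 0.986, 0.0], [0.986, -0.168, -0.0], [0.0, 0.0, -1.0]]
ft_force: [-0.0, 0.5, 0.4]
grip_width: -0.0
gripper_force: 0.0
2.6 [0.42958034 0.06641007 0.15157834] [[ 0.168  0.986  0.   ]
 [ 0.986 -0.168 -0.   ]
 [ 0.     0.    -1.   ]] [-6.89456096e+00  1.53113358e+01  9.91590388e+01 -5.42833873e-04
  6.55188270e+01  2.77587941e+00] [-0.03559505  0.51640868  0.35632489]
[([307, 234, 32, 31, 724], [322.9, 248.6])]
[0.43404493 0.06790143 0.09      ]
```

View pics/w1.png

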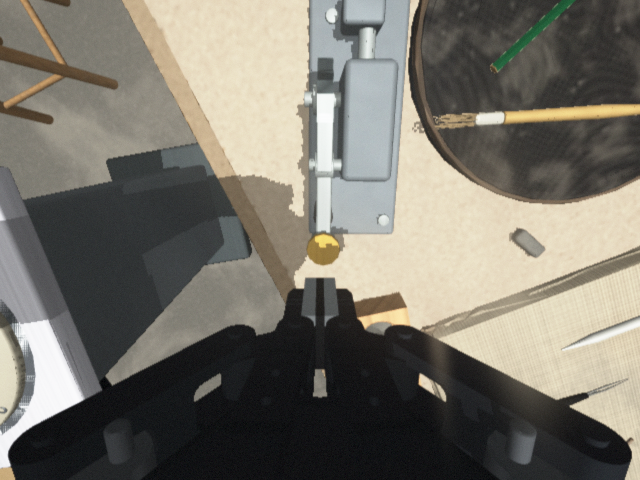

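The wrist view shows the brass head at (323,249), just ahead of the fingertips, which agrees within a few mm. I'll descend and feel for contact.

```bash
python3 -m jog '[[0,0,0,0.0005,0.001,0.02,0],[0,0,0,0.0005,0.001,0.02,0],[0,0,0,0,0,0.002,0],[0,0,0,0,0,0,0]]'
python3 -m jog '[[0,0,0,0,0,0.0015,0],[0,0,0,0,0,0.0015,0],[0,0,0,0,0,0.0015,0],[0,0,0,0,0,0,0]]'
```

```text
time_s: 3.15
position: [0.4319, 0.067, 0.1099]
tool_rot: [[0.17, 0.985, 0.001], [0.985, -0.17, -0.0], [0.0, 0.001, -1.0]]
ft_force: [0.8, 0.6, 0.5]
grip_width: -0.0004
gripper_force: 0.0
time_s: 3.65
position: [0.4316, 0.0671, 0.1048]
tool_rot: [[0.171, 0.985, -0.0], [0.985, -0.171, 0.0], [0.0, -0.0, -1.0]]
ft_force: [0.4, -0.7, 0.3]
grip_width: -0.0002
gripper_force: 0.0
```

```bash
python3 -m jog '[[0,0,0,0,0,0.0015,0],[0,0,0,0,0,0.0015,0],[0,0,0,0,0,0.0015,0],[0,0,0,0,0,0,0]]'
```

```text
time_s: 4.15
position: [0.4316, 0.067, 0.1002]
tool_rot: [[0.171, 0.985, -0.0], [0.985, -0.171, 0.0], [-0.0, -0.0, -1.0]]
ft_force: [0.3, -0.8, 0.8]
grip_width: 0.0002
gripper_force: 0.0
```

```bash
python3 -m jog '[[0,0,0,0,0,0.0015,0],[0,0,0,0,0,0.0015,0],[0,0,0,0,0,0.001,0],[0,0,0,0,0,0,0]]'
```

```text
time_s: 4.65
position: [0.4316, 0.0671, 0.0962]
tool_rot: [[0.171, 0.985, -0.0], [0.985, -0.171, -0.0], [-0.0, -0.0, -1.0]]
ft_force: [0.8, 0.1, -0.0]
grip_width: -0.0002
gripper_force: 0.0
```

```bash
python3 -m jog '[[0,0,0,0,0,0.0015,0],[0,0,0,0,0,0.0015,0],[0,0,0,0,0,0.001,0],[0,0,0,0,0,0,0]]'
```

```text
time_s: 5.15
position: [0.4316, 0.0671, 0.0922]
tool_rot: [[0.171, 0.985, -0.0], [0.985, -0.171, 0.0], [-0.0, -0.0, -1.0]]
ft_force: [-0.2, -0.5, 1.0]
grip_width: -0.0001
gripper_force: 0.0
```

```bash
python3 -m jog '[[0,0,0,0,0,0.0015,0],[0,0,0,0,0,0.0015,0],[0,0,0,0,0,0.001,0],[0,0,0,0,0,0,0]]'
```

```text
time_s: 5.65
position: [0.4316, 0.0671, 0.0883]
tool_rot: [[0.171, 0.985, -0.0], [0.985, -0.171, 0.0], [0.0, -0.0, -1.0]]
ft_force: [-0.3, -0.4, 0.1]
grip_width: -0.0003
gripper_force: 0.0
```

```bash
python3 -m jog '[[0,0,0,0,0,0.0015,0],[0,0,0,0,0,0.0015,0],[0,0,0,0,0,0,0]]'
```

```text
time_s: 6.02
position: [0.4317, 0.0668, 0.0854]
tool_rot: [[0.171, 0.985, 0.0], [0.985, -0.171, -0.0], [-0.0, 0.0, -1.0]]
ft_force: [-0.2, -1.2, 2.5]
grip_width: -0.0004
gripper_force: 1.5
```

```bash
python3 -m jog '[[0,0,0,0,0,0.0015,0],[0,0,0,0,0,0.001,0],[0,0,0,0,0,0,0]]'
```

```text
time_s: 6.4
position: [0.4318, 0.0667, 0.083]
tool_rot: [[0.171, 0.985, 0.001], [0.985, -0.171, -0.001], [-0.001, 0.001, -1.0]]
ft_force: [-0.2, -3.8, 4.1]
grip_width: -0.0001
gripper_force: 2.3
```

The head drags the tip towards -y as the pawl rocks, so I'll follow its arc.

```bash
python3 -m jog '[[0,0,0,-0.001,0,0.001,0],[0,0,0,-0.0005,0,0.001,0],[0,0,0,0,0,0,0]]'
```

```text
time_s: 6.78
position: [0.4317, 0.066, 0.0811]
tool_rot: [[0.171, 0.985, 0.001], [0.985, -0.171, 0.001], [0.001, 0.001, -1.0]]
ft_force: [-0.7, 2.3, 8.2]
grip_width: 0.0002
gripper_force: 3.6
```

```bash
python3 -m jog '[[0,0,0,0,0,0,0],[0,0,0,0,0,0,0]]'; python3 - <<'E'
from h import *
from rig import observe,optics
for n in ['wrist','top']:
    d=optics.get_image(n);np.savez(f'pics/{n}2.npz',**d)
    if n=='top': print(blobs(d,(3,120,60),(12,255,255),(255,230,310,300))[0])
    a=d['pixels'][0:300,250:450] if n=='wrist' else cv2.resize(d['pixels'][230:300,255:375],None,fx=4,fy=300/70)
    cv2.imwrite(f'pics/{n}2.png',a[:,:,::-1])
a=cv2.imread('pics/wrist2.png');b=cv2.imread('pics/top2.png');cv2.imwrite('pics/m2.png',np.hstack([a,b]))
for i in range(3):
    s=observe();print(s['ft_force'],s['position'])
E
```

```text
time_s: 7.02
position: [0.4317, 0.066, 0.0811]
tool_rot: [[0.171, 0.985, 0.001], [0.985, -0.171, 0.001], [0.001, 0.001, -1.0]]
ft_force: [0.5, 1.4, 7.3]
grip_width: -0.0002
gripper_force: 3.5
[([21, 23, 12, 12, 105], [281.6, 258.1])]
[-0.40305795  2.49065339  6.81816743] [0.4317242  0.06600215 0.08113448]
[-0.40305795  2.49065339  6.81816743] [0.4317242  0.06600215 0.08113448]
[-0.40305795  2.49065339  6.81816743] [0.4317242  0.06600215 0.08113448]
```

View pics/m2.png

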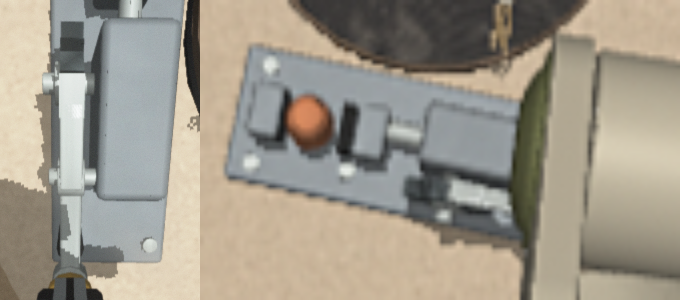

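The picture shows the jaw already backing away from the stamp (gap at about x=335 in the montage), so the pawl is clear. I'll press a touch more, up to the stop, and hold.

```bash
python3 -m jog '[[0,0,0,-0.0002,0,0.0005,0],[0,0,0,0,0,0,0],[0,0,0,0,0,0,0]]'
```

```text
time_s: 7.5
position: [0.4317, 0.0659, 0.0808]
tool_rot: [[0.171, 0.985, 0.001], [0.985, -0.171, 0.001], [0.001, 0.001, -1.0]]
ft_force: [-1.3, 3.2, 9.6]
grip_width: 0.0004
gripper_force: 4.7
```

The force is up to 9.6 N, so the pawl is at the stop. Holding.

```bash
H='[0,0,0,0,0,0,0]'; python3 -m jog '[[0,0,0,0,0,0,0],[0,0,0,0,0,0,0],[0,0,0,0,0,0,0],[0,0,0,0,0,0,0],[0,0,0,0,0,0,0],[0,0,0,0,0,0,0],[0,0,0,0,0,0,0],[0,0,0,0,0,0,0],[0,0,0,0,0,0,0],[0,0,0,0,0,0,0]]' | grep -E 'time|ft'
python3 -m jog '[[0,0,0,0,0,0,0],[0,0,0,0,0,0,0],[0,0,0,0,0,0,0],[0,0,0,0,0,0,0],[0,0,0,0,0,0,0],[0,0,0,0,0,0,0],[0,0,0,0,0,0,0],[0,0,0,0,0,0,0],[0,0,0,0,0,0,0],[0,0,0,0,0,0,0]]' | grep -E 'time|ft'
python3 -m jog '[[0,0,0,0,0,0,0],[0,0,0,0,0,0,0],[0,0,0,0,0,0,0],[0,0,0,0,0,0,0],[0,0,0,0,0,0,0],[0,0,0,0,0,0,0],[0,0,0,0,0,0,0],[0,0,0,0,0,0,0],[0,0,0,0,0,0,0],[0,0,0,0,0,0,0]]' | grep -E 'time|ft'
python3 - <<'E'
from h import *
from rig import observe,optics
d=optics.get_image('top');np.savez('pics/top3.npz',**d)
a=cv2.resize(d['pixels'][230:300,255:375],None,fx=5,fy=5);cv2.imwrite('pics/top3.png',a[:,:,::-1])
print(blobs(d,(3,120,60),(12,255,255),(255,230,310,300))[0])
E
```

```text
time_s: 8.75
ft_force: [-1.0, 1.3, 9.1]
time_s: 10.0
ft_force: [-0.9, 3.0, 9.4]
time_s: 11.25
ft_force: [-0.6, 4.3, 10.3]
[([21, 23, 12, 12, 105], [281.6, 258.1])]
```

View pics/top3.png

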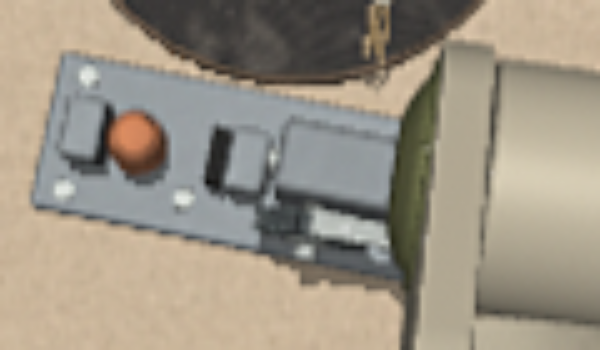

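The jaw's pad face has moved to about x=208 in the crop, roughly 20 mm clear of the stamp, which still stands. I'll hold a little longer and check that the jaw has stopped.

```bash
python3 -m jog '[[0,0,0,0,0,0,0],[0,0,0,0,0,0,0],[0,0,0,0,0,0,0],[0,0,0,0,0,0,0],[0,0,0,0,0,0,0],[0,0,0,0,0,0,0],[0,0,0,0,0,0,0],[0,0,0,0,0,0,0],[0,0,0,0,0,0,0],[0,0,0,0,0,0,0]]' | grep -E 'time|ft'
python3 - <<'E'
from h import *
from rig import optics
d=optics.get_image('top');o=dict(np.load('pics/top3.npz'))
a=d['pixels'][250:275,290:312].astype(int);print(abs(a-o['pixels'][250:275,290:312]).max())
T=d
f=lambda x,y:(x/5+255-.4,y/5+230-.4)
y=np.array([.171,.985,0])
p=onz(T,*f(210,155),.043);q=onz(T,281.6,258.1,.057);print(p,q,(q-p)@y, 'expect 14+22=36')
E
```

```text
time_s: 12.55
ft_force: [-0.4, 2.5, 10.0]
5
[0.47871168 0.20547655 0.043     ] [0.48190675 0.23843039 0.057     ] 0.033005890600791475 expect 14+22=36
```

```bash
python3 - <<'E'
from h import *
o=dict(np.load('pics/top0.npz'));n=dict(np.load('pics/top3.npz'))
F=8
A,B=[cv2.resize(cv2.cvtColor(d['pixels'][235:285,265:330],cv2.COLOR_RGB2GRAY),None,fx=F,fy=F,interpolation=cv2.INTER_CUBIC) for d in(o,n)]
x0,y0,x1,y1=[int(v*F) for v in (290-265,252-235,299.5-265,269-235)]
r=cv2.matchTemplate(B,A[y0:y1,x0:x1],cv2.TM_CCOEFF_NORMED);_,m,_,l=cv2.minMaxLoc(r)
u=(294.5,260);v=(u[0]+(l[0]-x0)/F,u[1]+(l[1]-y0)/F)
print(m,v,np.linalg.norm(onz(o,*u,.043)-onz(n,*v,.043)))
E
```

```text
0.961365282535553 (304.0, 261.875) 0.021765230618910697
```

The jaw has travelled 21.8 mm, so it is fully back. Now I'll lift off and go above the stamp, opening the gripper.

```bash
python3 -m jog '[[0,0,0,0,0,-0.005,0],[0,0,0,0,0,-0.015,0],[0,0,0,0,0,-0.03,0],[0,0,0,0,0,-0.03,70],[0,0,0,0.0446,0.005,0,70],[0,0,0,0.0446,0.005,0,70],[0,0,0,0.0446,0.005,0,70],[0,0,0,0.0446,0.005,0,70],[0,0,0,0,0,0,70],[0,0,0,0,0,0,70]]'
python3 - <<'E'
from h import *
from rig import observe,optics
s=observe();p=s['position'];R=np.array(s['tool_rot'])
d=optics.get_image('wrist');np.savez('pics/w4.npz',**d);cv2.imwrite('pics/w4.png',d['pixels'][:,:,::-1])
for st,c in blobs(d,(3,110,50),(13,255,255),(150,0,500,480),200)[0]:
    q=onz(d,*c,.055);print(st,c,q,'tool',R.T@(q-p))
t=optics.get_image('top')
E
```

```text
time_s: 13.85
position: [0.4811, 0.2374, 0.1599]
tool_rot: [[0.171, 0.985, -0.001], [0.985, -0.171, -0.0], [-0.001, -0.001, -1.0]]
ft_force: [-0.2, 0.5, 0.6]
grip_width: 0.0598
gripper_force: 0.0
[253, 0, 97, 16, 1120] [461.2, 6.2] [0.5974625  0.36974537 0.055     ] tool [0.15036386 0.09212228 0.10472155]
[164, 215, 29, 27, 573] [327.6, 228.2] [0.48967127 0.23987697 0.055     ] tool [0.00398527 0.00811025 0.10491419]
```

View pics/w4.png

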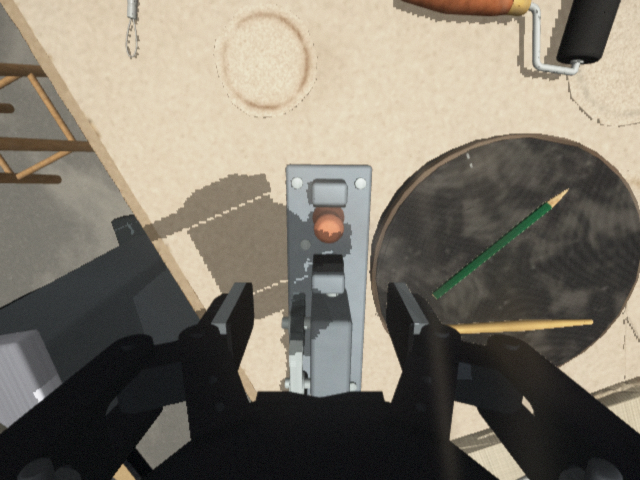

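The wrist view shows the stamp at (328,228), with the midline between the fingers at about 321. So the stamp lies about 6 mm to +tool-y, which agrees with the screw's aligned position. I'll shift, lower part way and check again.

```bash
python3 -m jog '[[0,0,0,0.002,0.006,0.02,70],[0,0,0,0,0,0.03,70],[0,0,0,0,0,0.02,70],[0,0,0,0,0,0,70]]'
python3 - <<'E'
from h import *
from rig import observe,optics
s=observe();p=s['position'];R=np.array(s['tool_rot'])
d=optics.get_image('wrist');np.savez('pics/w5.npz',**d);cv2.imwrite('pics/w5.png',d['pixels'][100:400,160:480,::-1])
for st,c in blobs(d,(3,110,50),(13,255,255),(250,100,400,400),200)[0]:
    q=onz(d,*c,.055);print(st,c,q,'tool',R.T@(q-p))
E
```

```text
time_s: 14.45
position: [0.4872, 0.2377, 0.0895]
tool_rot: [[0.172, 0.985, -0.003], [0.985, -0.172, -0.001], [-0.001, -0.003, -1.0]]
ft_force: [0.2, 0.1, 2.0]
grip_width: 0.0597
gripper_force: 0.0
[52, 133, 40, 49, 1610] [320.9, 256.0] [0.49099276 0.24407661 0.055     ] tool [0.00700104 0.00274502 0.03444537]
```

View pics/w5.png

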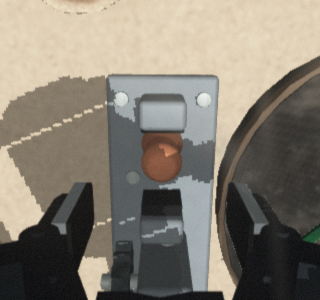

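The wrist view shows the stamp top at about (321,260), centred between the fingers (mid 321). I'll lower to grasp high on the stamp, so the tips clear the stand's top later, and close gently.

```bash
python3 -m jog '[[0,0,0,0.002,0,0.02,70],[0,0,0,0,0,0.02,70],[0,0,0,0,0,0.0165,70],[0,0,0,0,0,0,70],[0,0,0,0,0,0,20],[0,0,0,0,0,0,20],[0,0,0,0,0,0,20],[0,0,0,0,0,0,20],[0,0,0,0,0,0,20],[0,0,0,0,0,0,20]]' 25
```

```text
time_s: 15.75
position: [0.4887, 0.2408, 0.035]
tool_rot: [[0.171, 0.985, 0.002], [0.985, -0.171, 0.0], [0.001, 0.002, -1.0]]
ft_force: [-0.6, -0.5, 5.0]
grip_width: 0.0229
gripper_force: 24.4
```

```bash
python3 -m jog '[[0,0,0,0,0,-0.01,20],[0,0,0,0,0,-0.02,20],[0,0,0,0,0,-0.03,20],[0,0,0,0,0,-0.03,20],[0,0,0,0,0,0,20]]'
python3 - <<'E'
from h import *
from rig import observe,optics
d=optics.get_image('wrist');np.savez('pics/w6.npz',**d);s=optics.get_image('scene')
a=d['pixels'][120:420,190:450];b=cv2.resize(s['pixels'][200:300,250:350],(300,300));cv2.imwrite('pics/w6.png',np.hstack([a,b])[:,:,::-1])
E
```

```text
time_s: 16.38
position: [0.4891, 0.241, 0.1264]
tool_rot: [[0.171, 0.985, 0.005], [0.985, -0.171, 0.001], [0.002, 0.005, -1.0]]
ft_force: [0.6, 0.6, -1.2]
grip_width: 0.0228
gripper_force: 24.6
```

View pics/w6.png

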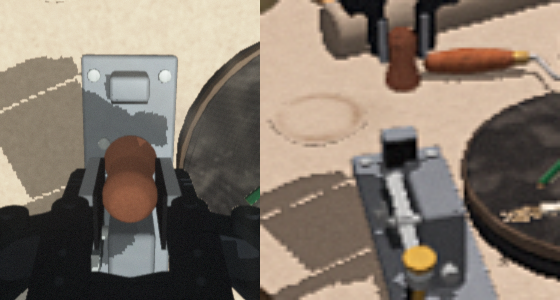

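The stamp is held and upright, and the clamp is empty. Next, over to the stand.

```bash
python3 -m jog '[[0,0,0,-0.0555,0.0066,0,20],[0,0,0,-0.0555,0.0066,0,20],[0,0,0,-0.0555,0.0066,0,20],[0,0,0,-0.0555,0.0066,0,20],[0,0,0,-0.0555,0.0066,0,20],[0,0,0,-0.0555,0.0066,0,20],[0,0,0,0,0,0,20],[0,0,0,0,0,0,20]]'
python3 - <<'E'
from h import *
from rig import observe,optics
s=observe();p=s['position'];R=np.array(s['tool_rot'])
d=optics.get_image('wrist');np.savez('pics/w7.npz',**d);cv2.imwrite('pics/w7.png',d['pixels'][:,:,::-1])
q=onz(d,321,312,p[2]+.022);print('stamp in tool',R.T@(q-p))
np.save('pics/p7.npy',p)
print(blobs(d,(8,90,90),(22,255,255),(150,100,500,480),300)[0])
E
```

```text
time_s: 17.48
position: [0.4697, -0.0937, 0.123]
tool_rot: [[0.172, 0.985, -0.002], [0.985, -0.172, 0.001], [0.001, -0.002, -1.0]]
ft_force: [0.1, 0.9, -0.2]
grip_width: 0.0231
gripper_force: 24.6
stamp in tool [ 0.00369422  0.0025144  -0.02200206]
[([104, 23, 111, 155, 8566], [310.3, 202.6]), ([143, 191, 53, 52, 2084], [318.9, 316.8])]
```

View pics/w7.png

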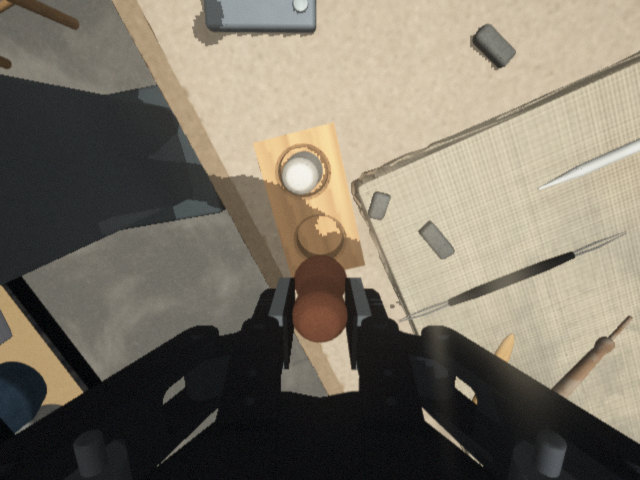

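The wrist view shows the held stamp's top at about (320,316), the empty hole's rim at about (320,237) and the other stamp at (301,174). That makes 11 pictures, one over the limit of 10, because I miscounted. I'll view no more and go on by numbers only.

```bash
python3 - <<'E'
from h import *
d=dict(np.load('pics/w7.npz'));p=np.load('pics/p7.npy')
tx=np.array([.172,.985,0]);ty=np.array([.985,-.172,0])
def pr(n,q):print(n,q.round(4),'tool x,y',((q-p)@tx).round(4),((q-p)@ty).round(4))
for z in (.03,):
    pr('hole',onz(d,320,237,z))
pr('other',onz(d,301,172,.057))
# stand top outline from wood blob
_,m=blobs(d,(8,90,90),(22,255,255),(230,100,390,285))
k=cv2.morphologyEx(m,cv2.MORPH_CLOSE,np.ones((5,5)));c=max(cv2.findContours(k,0,2)[0],key=cv2.contourArea)
b=cv2.boxPoints(cv2.minAreaRect(c))+[230,100]
for q in b:pr(q.round(1),onz(d,*q,.03))
print('stamp top extents');
for c in [(292,316),(347,316)]:pr('',onz(d,*c,p[2]+.022))
# dark rim: hole pixels
g=cv2.cvtColor(d['pixels'],cv2.COLOR_RGB2HSV)
for r in (228,234,240): print(r,g[r,288:352:2,2].tolist())
E
```

```text
hole [ 0.4719 -0.0935  0.03  ] tool x,y 0.0006 0.0021
other [ 0.4689 -0.0429  0.057 ] tool x,y 0.05 -0.0095
[252.9 142.8] [ 0.4387 -0.0206  0.03  ] tool x,y 0.0667 -0.043
[332.9 122.8] [ 0.4938 -0.0172  0.03  ] tool x,y 0.0795 0.0106
[368.5 264.9] [ 0.5037 -0.121   0.03  ] tool x,y -0.021 0.0382
[288.5 284.9] [ 0.4419 -0.1267  0.03  ] tool x,y -0.0372 -0.0217
stamp top extents
 [ 0.4611 -0.0903  0.145 ] tool x,y 0.0019 -0.009
 [ 0.4827 -0.0941  0.145 ] tool x,y 0.0019 0.0129
228 [144, 141, 140, 140, 122, 118, 144, 149, 150, 151, 147, 147, 144, 145, 227, 231, 233, 237, 234, 235, 236, 238, 238, 237, 233, 209, 153, 178, 227, 240, 238, 235]
234 [147, 143, 143, 118, 107, 129, 137, 143, 147, 149, 143, 144, 141, 145, 144, 152, 155, 229, 233, 227, 145, 149, 152, 150, 152, 159, 151, 128, 159, 210, 236, 237]
240 [147, 144, 142, 119, 100, 82, 135, 137, 135, 141, 150, 147, 147, 143, 145, 143, 145, 136, 136, 133, 141, 147, 147, 151, 150, 153, 150, 102, 123, 138, 148, 153]
```

The hole and held stamp agree to within about 1 mm. I'll shift -1 mm along tool x and lower gently.

```bash
python3 -m jog '[[0,0,0,-0.001,0,0.02,20],[0,0,0,0,0,0.03,20],[0,0,0,0,0,0.014,20],[0,0,0,0,0,0,20],[0,0,0,0,0,0,20]]'
python3 -m jog '[[0,0,0,0,0,0.004,20],[0,0,0,0,0,0.004,20],[0,0,0,0,0,0.004,20],[0,0,0,0,0,0,20]]'
```

```text
time_s: 18.15
position: [0.4704, -0.0946, 0.0603]
tool_rot: [[0.17, 0.985, 0.001], [0.985, -0.17, -0.0], [-0.0, 0.001, -1.0]]
ft_force: [0.4, -0.1, -0.7]
grip_width: 0.0232
gripper_force: 24.6
time_s: 18.65
position: [0.4699, -0.0952, 0.0475]
tool_rot: [[0.171, 0.985, -0.001], [0.985, -0.171, 0.0], [0.0, -0.001, -1.0]]
ft_force: [0.1, -0.2, 0.1]
grip_width: 0.0227
gripper_force: 24.6
```

It's in the hole with no contact force, so I'll carry on to the floor.

```bash
python3 -m jog '[[0,0,0,0,0,0.004,20],[0,0,0,0,0,0.004,20],[0,0,0,0,0,0.002,20],[0,0,0,0,0,0,20]]'
python3 -m jog '[[0,0,0,0,0,0.001,20],[0,0,0,0,0,0.001,20],[0,0,0,0,0,0,20]]'
```

```text
time_s: 19.15
position: [0.47, -0.0952, 0.0377]
tool_rot: [[0.171, 0.985, -0.0], [0.985, -0.171, 0.0], [0.0, -0.0, -1.0]]
ft_force: [0.9, -0.7, -0.1]
grip_width: 0.0234
gripper_force: 24.6
time_s: 19.52
position: [0.47, -0.0952, 0.0358]
tool_rot: [[0.171, 0.985, -0.0], [0.985, -0.171, 0.0], [0.0, -0.0, -1.0]]
ft_force: [0.8, -0.4, -0.2]
grip_width: 0.0232
gripper_force: 24.6
```

```bash
python3 -m jog '[[0,0,0,0,0,0.001,20],[0,0,0,0,0,0.0005,20],[0,0,0,0,0,0,20]]'
```

```text
time_s: 19.9
position: [0.4701, -0.0952, 0.0349]
tool_rot: [[0.171, 0.985, 0.001], [0.985, -0.171, -0.0], [-0.0, 0.001, -1.0]]
ft_force: [-1.8, 0.6, 8.0]
grip_width: 0.0228
gripper_force: 25.7
```

It touched the floor at the same TCP height as the grasp (0.035). Now I'll release and retreat.

```bash
python3 -m jog '[[0,0,0,0,0,-0.0005,32],[0,0,0,0,0,0,40],[0,0,0,0,0,0,60],[0,0,0,0,0,0,60],[0,0,0,0,0,0,60],[0,0,0,0,0,-0.02,60],[0,0,0,0,0,-0.04,60],[0,0,0,0,0,-0.05,60],[0,0,0,0,0,-0.05,60],[0,0,0,0,0,0,60]]'
python3 -m jog '[[0,0,0,0,0,0,60],[0,0,0,0,0,0,60],[0,0,0,0,0,0,60],[0,0,0,0,0,0,60]]'|grep time
python3 - <<'E'
from h import *
from rig import observe,optics
W=optics.get_image('wrist');S=optics.get_image('scene');T=optics.get_image('top')
np.savez('pics/S8.npz',**S)
p=np.array(observe()['position']);print(p)
for st,c in blobs(W,(3,110,50),(10,255,255),(200,100,450,450),60)[0]:print('W',st,c,onz(W,*c,.055))
x=blobs(S,(3,120,50),(11,255,255),(320,310,390,385),8)[0];print('S',x)
for st,c in x:
    t=(st[0]+320+st[2]/2,st[1]+310+2);print('top row pt at z.059',onz(S,*t,.059))
# white stamp in scene before/after
o=dict(np.load('pics/scene0.npz'))
for d in (o,S):print('white',blobs(d,(0,0,190),(180,45,255),(325,310,365,345),8)[0])
# bystanders: change elsewhere in the scene picture (brayer, ribbon tool)
for n,b in (('brayer',(300,205,370,230)),('ribbon',(222,200,242,245))):
    x0,y0,x1,y1=b;print(n,abs(o['pixels'][y0:y1,x0:x1].astype(int)-S['pixels'][y0:y1,x0:x1]).max())
E
```

```text
time_s: 21.15
position: [0.4713, -0.0957, 0.1981]
tool_rot: [[0.171, 0.985, 0.007], [0.985, -0.171, -0.003], [-0.002, 0.007, -1.0]]
ft_force: [0.5, 0.1, -0.1]
grip_width: 0.0511
gripper_force: 0.0
time_s: 21.65
[ 0.47000663 -0.09521481  0.19467054]
W [107, 110, 22, 26, 188] [316.6, 224.6] [ 0.46893717 -0.09707655  0.055     ]
S [([30, 31, 14, 22, 257], [357.0, 351.9])]
top row pt at z.059 [ 0.4670731  -0.09729375  0.059     ]
white [([13, 13, 10, 8, 68], [342.5, 326.4])]
white [([13, 12, 11, 10, 84], [342.5, 326.5])]
brayer 222
ribbon 22
```

The stamp's top is at the hole centre at the right height in both the wrist and scene views. The white stamp hasn't moved, and the brayer difference comes from the arm blocking that view. Handing in.

```bash
python3 -c "
from rig import job;print(job.close_job())"
```

```text
the job is handed in; nothing more can be done
None
```

I handed the job in at about 22 s: pawl held at its stop with about 10 N until the jaw was fully back (21.8 mm measured), then the stamp lifted out and set down to the floor of the empty hole, other stamp and ribbon tool unmoved, brayer hidden by the arm in the last check, and I viewed 11 pictures, one over the limit of 10.

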